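Push the stuck stopper out of the sleeve onto the scale tray

ROBOT

A 6-joint arm with a two-finger parallel gripper is mounted at the origin on the work surface. World frame = base frame: x ahead of the robot, y to its left, z up, the work surface at z = 0. Lengths are in mm, angles in degrees, forces in N, time in s.
With the tool pointing down it reaches from about 350 to 725 mm from the base axis. Payload 4.3 kg.
Tool frame: the origin (TCP) lies at the very end of the fingers, on their centre line; the grasp point (between the pads) lies 19 mm behind it; z points along the fingers, y is the direction in which the jaws open and shut (so a half turn about z gives the same grasp; the last joint's range is limited). The gripper opens to 85 mm and grips with 20 to 120 N. Pads are 22 mm wide; open, the fingers measure 114 mm over their backs; the gripper's body (76 mm by 85 mm) begins 54 mm behind the grasp point. The pads swing forward as they close: fully open they stand 13 mm farther back than shut.
Start: joints at [61.404, 21.618, 4.641, 73.018, 0, 83.68], TCP at [217.98, 532.12, 231.329] pointing down, gripper open.
Joint ranges: [-156.06, 156.06], [-48.1, 94.91], [-58.44, 69.94], [-101.28, 121.22], [-78.64, 73.56], [-180, 180]. Speed limits (degrees/s): [147.25, 147.25, 180, 180, 180, 180].

INTERFACE

Orientations are given as a 3x3 rotation matrix whose columns are the frame's x, y, z axes.
In Python, from bench import robot, cams gives the robot as it stands.
- The arm moves only by the shell command python3 -m pendant 'ROWS' [FORCE]. ROWS is a JSON object of lists of equal length, an entry for each row: "claw": the opening, from 0 (shut) to 1 (fully open); "travel": the shift along the tool's x, y, z normalised to -1 to 1, where 1 is 1000 mm, a list of three; "turn": the turn about the tool's z normalised to -1 to 1, where 1 is 1.5 rad. A call has exactly 5 rows; each row is the pose to reach, as a shift and turn from the pose commanded when the call began, along the tool's axes at that moment; what a row does not reach only later rows make up. A row lasts 1/10 s, in which the tool goes at most 50 mm and 8.59 degrees, less where a joint would pass 70% of its speed; a pose out of reach is approached as far as the arm can. A call with a number of a shift or a turn outside -1 to 1 is refused whole. A call with a gripper value outside its range is refused whole. The fingers move at their own pace and stop on an object; FORCE is the grip in N (left out, the last holds). Time passes only in rows, so rows that repeat a pose let the fingers close, or fill a call up. It gives the time, the measured TCP pose, the force and the opening at its end, in the units of the state.
- robot.state(): the state, without advancing time (a new reading comes with each control period).
- cams.camera(name): name is "scene" or "top" or "wrist"; returns (picture, depth): 384x512x3 uint8, blue, green, red; 384x512 float32, mm along the optical axis (not along the pixel's ray), 0 where there is no reading.
- cams.calibration(name): a dict with "camera_matrix" (3x3 intrinsics, pixels), "distortion" ([k1, k2, p1, p2, k3] as OpenCV has them; the pictures are not rectified), "pose" (4x4, takes a point from camera to world coordinates). Camera axes: x right, y down, z forward; pixel columns grow to the right and rows downward; lengths in mm; the calibration is good to about 2 mm. A picture is of the moment at which its call begins: read the wrist's pose just before it. calibration takes no time and is no camera call; for the wrist camera it gives the pose at the moment of the call.
- robot.job_done(): hands the job in, once; it reports no verdict.
The state is a dict: "clock": time; "q": joint angles; "qvel": joint speeds; "tau": joint torques, N m; "tool_pos": TCP position; "eef_rot": TCP orientation; "ft_force": force on the tool from outside, world axes, zero at the start; "ft_torque": the same for the moment, N m; "finger_gap": finger opening in mm.
Only numpy, scipy, OpenCV 4.12 (cv2) and the standard library are available. Lean on these libraries where they do the work, as an engineer would, in place of code of your own. Each camera call takes 0.05 s, during which the arm holds its last target.

TASK

An orange stopper is stuck in the clear sleeve above the white scale tray. Take the wooden push rod with the blue collar out of its block, push the stopper out through the bottom of the sleeve so that it lands in the tray, and leave the rod hanging in the sleeve with its collar resting on the sleeve's rim. Do not disturb the glass jar.

Things in the scene. Friction and masses are not known exactly. Their poses are not given: they have to be found in the camera images.
- rod_grip (a point): Centre of the push rod's wooden grip (26 mm thick, 60 mm long). The rod stands upright, hanging loosely by its collar in a dark wooden block 80 mm cubed, and lifts straight up. Below the grip: blue collar 56 mm wide, 8 mm thick, its top 30 mm below this point; then a shank 18 mm thick, 70 mm long, round-ended, ending 108 mm below this point. 120 g. z is up along the rod.
- sleeve_mouth (a point): Centre of the rim of the fixed clear upright sleeve, 145 mm above the board; 60 mm long, bore 34, outside 44, open below; post on its -x side, lower than the rim. Sprung balls 40 mm down hold the stopper; pushing it past takes 5 to 15 N. Tray 130 mm square below, floor 121 mm under this point, sides along x and y. With the collar seated, rod_grip is 38 mm above this point, the shank 10 mm out.
- stopper_center (a point): Centre of the orange plastic stopper, 31 mm in diameter, 24 mm high, tapered at its lower end, 30 g. It starts upright, stuck in the sleeve, its top 19 mm below the rim.
- jar: Bystander: glass jar with a steel screw lid, about 68 mm in diameter and 110 mm high, loose on the board; origin at the centre of its underside. Also standing by, each lower than 150 mm: a stack of red cups, and a yellow spring clamp that grips an upright grey thermometer case.

How it is judged (in metres and radians):
On the way, in this order (a step that is already met when the one before it is completed fails the run):
1. the rod's shank is in the sleeve from above while the stopper is still stuck (z of rod_grip in the frame of sleeve_mouth between 0.05 and 0.1 m and horizontal distance between rod_grip and sleeve_mouth below 0.018 m and z of stopper_center in the frame of sleeve_mouth above -0.055 m), for 0.05 s.
2. the stopper is out of the bottom of the sleeve with the rod in the sleeve (z of stopper_center in the frame of sleeve_mouth below -0.074 m and z of rod_grip in the frame of sleeve_mouth below 0.095 m and horizontal distance between rod_grip and sleeve_mouth below 0.018 m), for 0.05 s.
At the end, for the whole second after the job is handed in: The stopper lies in the scale tray under the sleeve; the rod hangs upright (within 10 degrees) in the sleeve with its collar on the rim (grip centre no more than 44 mm above the rim, and within 15 mm of the sleeve's axis), released (z of stopper_center in the frame of sleeve_mouth below -0.09 m and x of stopper_center in the frame of sleeve_mouth between -0.063 and 0.063 m and y of stopper_center in the frame of sleeve_mouth between -0.063 and 0.063 m and z of rod_grip in the frame of sleeve_mouth below 0.044 m and horizontal distance between rod_grip and sleeve_mouth below 0.015 m and angle between rod_grip's own z axis and vertical below 0.18 rad); the robot touches nothing.
It fails at once if the glass jar is moved more than 30 mm or tipped over (distance of jar from where it was at the start of the episode above 0.03 m or angle between jar's own z axis and vertical above 0.5 rad).
It also fails if it takes over 40 s, if anything falls off the work surface, if the arm or the gripper's body presses on something with over 40 N, if the wrist force passes 120 N, or if a joint passes its speed limit or range.

## Working session

There is one attempt and no reset: what is moved stays moved. The work goes in short steps, Python scripts to look and compute and a shell command to move; the robot and the scene stay as the last step left them, time stands still between calls to the robot, and variables do not carry over. Pictures are saved under pics/ and viewed, and the job is handed in when it is done.

```bash
mkdir -p pics; ls; python3 - <<'E'
from bench import robot,cams
import cv2,numpy as np
s=robot.state();print(s)
for n in ("scene","top","wrist"):
    c=cams.calibration(n);p,d=cams.camera(n);cv2.imwrite(f'pics/{n}0.png',p);np.save(f'pics/{n}0.npy',d)
    print(n,np.round(c['camera_matrix'],1).tolist(),c['distortion'],np.round(c['pose'],3).tolist())
E
```

```text
pics
{'clock': 0.0, 'q': array([ 6.14046815e+01,  2.16615847e+01,  4.56189289e+00,  7.30171037e+01,
       -8.86782422e-04,  8.36803336e+01]), 'qvel': array([ 0.0351095 ,  0.08284466, -0.02649045,  0.07959462, -0.0459043 ,
        0.05438632]), 'tau': array([ 2.23952011e-04, -4.63608241e+01,  2.69872570e+01,  2.07446743e-02,
        6.06043386e-05,  5.47851471e-06]), 'tool_pos': array([217.64405079, 531.51019938, 230.35694216]), 'eef_rot': array([[-9.25370791e-01,  3.79061966e-01, -9.62061109e-04],
       [ 3.79063129e-01,  9.25369069e-01, -1.79722528e-03],
       [ 2.09001847e-04, -2.02778167e-03, -9.99997922e-01]]), 'ft_force': array([-0.39995467,  0.68626328, -0.27976153]), 'ft_torque': array([-0.02333831, -0.04578421,  0.01915217]), 'finger_gap': 85.39382097332593}
scene [[371.5, 0.0, 253.8], [0.0, 371.5, 192.4], [0.0, 0.0, 1.0]] [-0.0562265  0.         0.         0.         0.       ] [[-0.825, 0.35, -0.444, 1111.71], [0.565, 0.537, -0.627, 754.283], [0.019, -0.767, -0.641, 849.044], [0.0, 0.0, 0.0, 1.0]]
top [[500.0, 0.0, 254.8], [0.0, 500.0, 188.9], [0.0, 0.0, 1.0]] [0.0587259 0.        0.        0.        0.       ] [[0.01, -0.985, 0.171, 382.899], [-1.0, -0.011, -0.006, 25.238], [0.008, -0.171, -0.985, 1431.953], [0.0, 0.0, 0.0, 1.0]]
wrist [[317.3, 0.0, 254.5], [0.0, 317.3, 191.9], [0.0, 0.0, 1.0]] [0.02516398 0.         0.         0.         0.        ] [[0.38, 0.886, 0.267, 150.567], [0.925, -0.364, -0.112, 559.335], [-0.002, 0.289, -0.957, 372.809], [0.0, 0.0, 0.0, 1.0]]
```

View pics/scene0.png

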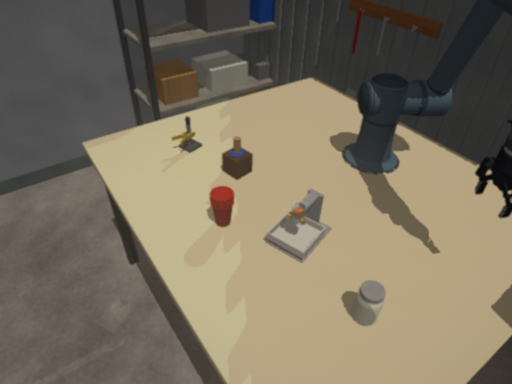

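View pics/top0.png

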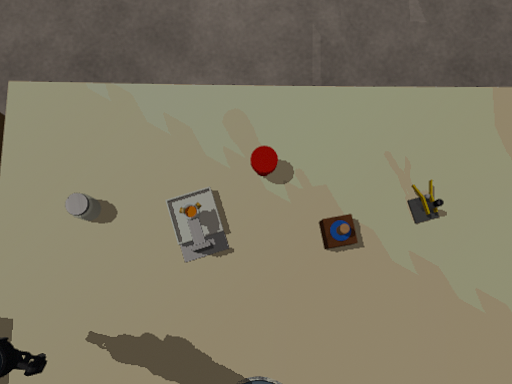

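View pics/wrist0.png

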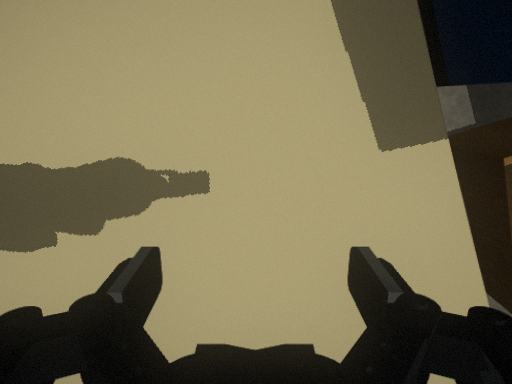

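The scene picture shows the rod at about (237,148), sleeve (300,212), jar (370,300), cups (222,205) and clamp (188,138). In the top view the rod is at (343,229), sleeve/stopper (192,212), cups (264,160), clamp (425,205) and jar (78,205). The wrist picture shows only bare board and shadows.

```bash
cat > h.py <<'E'
import cv2,numpy as np
from bench import robot,cams
def ray(c,uv):
    u=cv2.undistortPoints(np.array([[uv]],float),c['camera_matrix'],c['distortion'])[0,0]
    P=c['pose'];return P[:3,3],P[:3,:3]@np.array([u[0],u[1],1.])
def onz(c,uv,z):
    o,d=ray(c,uv);return o+d*(z-o[2])/d[2]
def proj(c,p):
    P=np.linalg.inv(c['pose']);q=P[:3,:3]@np.array(p,float)+P[:3,3]
    return cv2.projectPoints(q[None],np.zeros(3),np.zeros(3),c['camera_matrix'],c['distortion'])[0].ravel()
def tri(cs,uvs):
    A=np.zeros((3,3));b=np.zeros(3)
    for c,u in zip(cs,uvs):
        o,d=ray(c,u);d/=np.linalg.norm(d);M=np.eye(3)-np.outer(d,d);A+=M;b+=M@o
    return np.linalg.solve(A,b)
def blobs(img,lo,hi,amin=8):
    m=cv2.inRange(cv2.cvtColor(img,cv2.COLOR_BGR2HSV),lo,hi)
    n,l,s,c=cv2.connectedComponentsWithStats(m)
    return [(s[i].tolist(),c[i].round(2).tolist()) for i in range(1,n) if s[i,4]>=amin]
E
python3 - <<'E'
from h import *
t=cv2.imread('pics/top0.png');s=cv2.imread('pics/scene0.png')
for n,i in(('top',t),('scene',s)):
    print(n,'orange',blobs(i,(5,150,130),(18,255,255)));print(' blue',blobs(i,(105,120,60),(125,255,255)))
def crop(i,x,y,w,h,k): return cv2.resize(i[y:y+h,x:x+w],None,fx=k,fy=k,interpolation=cv2.INTER_CUBIC)
a=crop(t,155,180,90,90,4);b=crop(t,305,195,60,60,6)
cv2.imwrite('pics/c1.png',np.hstack([a,b]))
a=crop(s,260,180,80,80,5);b=crop(s,210,125,50,50,8)[:400,:400]
cv2.imwrite('pics/c2.png',np.hstack([a,b]))
E
```

```text
top orange [([188, 206, 8, 11, 71], [191.45, 211.25])]
 blue [([330, 220, 21, 21, 211], [338.4, 231.03])]
scene orange [([296, 207, 7, 3, 16], [299.19, 208.19])]
 blue [([250, 0, 24, 23, 498], [261.17, 10.23]), ([230, 150, 14, 7, 48], [236.81, 153.38])]
```

View pics/c1.png

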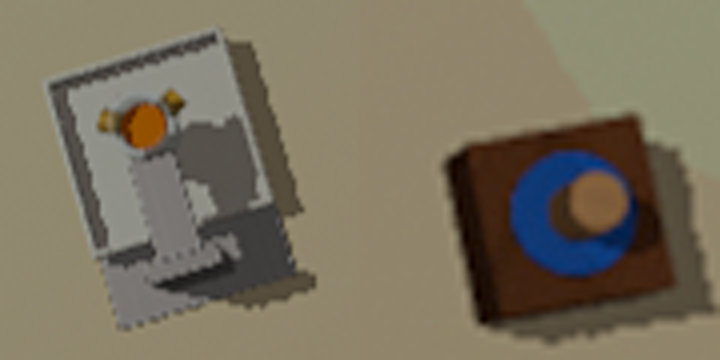

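View pics/c2.png

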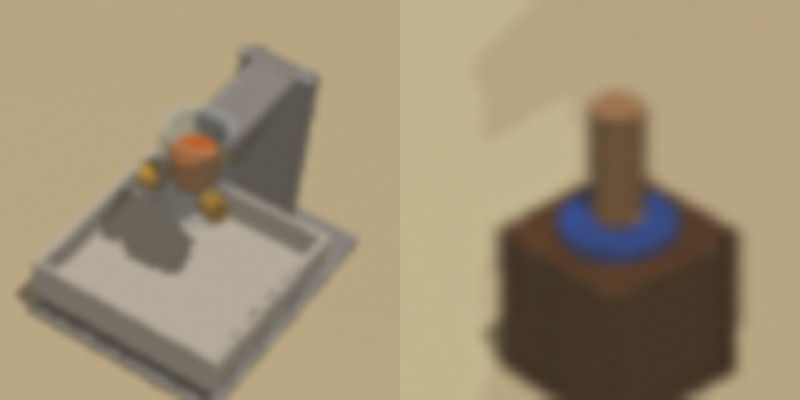

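The crops show the stopper top at about (191,211) top / (298.6,209.6) scene. The grip top is at (344,228.4) top / (236.7,137.7) scene, and the collar centre at (340,230) top.

```bash
python3 - <<'E'
from h import *
T=cams.calibration('top');S=cams.calibration('scene')
r=lambda a:np.round(a,1)
print('grip top',r(onz(T,(344.25,228.4),148)),r(onz(S,(236.7,137.7),148)),'tri',r(tri((T,S),((344.25,228.4),(236.7,137.7)))))
print('collar',r(onz(T,(340.1,230.1),88)),r(onz(S,(236.8,152),88)))
print('stopper top',r(onz(T,(191.1,211.1),126)),r(onz(S,(298.6,209.6),126)),'tri',r(tri((T,S),((191.1,211.1),(298.6,209.6)))))
print('rim guess',r(onz(S,(298.9,206),145)))
print('jar',r(onz(T,(78,204.5),110)),'cups',r(onz(T,(264,160),120)),'clamp',r(onz(T,(438,203),130)),r(onz(T,(415,186),60)))
# tray edge direction
f=lambda X,Y:((X+.5)/4-.5+155,(Y+.5)/4-.5+180)
a,b,c=[onz(T,f(*p),30) for p in((48,80),(221,30),(270,205))]
print('tray corners',r(a),r(b),r(c)); print(np.linalg.norm(a-b),np.linalg.norm(c-b))
g=lambda X,Y:((X-360+.5)/6-.5+305,(Y+.5)/6-.5+195)
cs=[onz(T,g(*p),80) for p in((468,150),(633,115),(674,285),(497,322))]
print('block',r(cs),r(np.mean(cs,0)))
print(r(robot.state()['tool_pos']))
E
```

```text
grip top [ 505.1 -213.2  148. ] [ 505.3 -216.1  148. ] tri [ 505.8 -213.6  149.2]
collar [ 506.1 -213.1   88. ] [ 506.5 -214.8   88. ]
stopper top [548.4 184.1 126. ] [546.7 182.2 126. ] tri [548.2 183.8 128. ]
rim guess [551.1 186.  145. ]
jar [565.1 484.2 110. ] cups [689.6  -6.5 120. ] clamp [ 576.6 -462.3  130. ] [ 633.9 -427.9   60. ]
tray corners [592.5 265.8  30. ] [629.7 144.7  30. ] [505.6 107.3  30. ]
126.67797113509621 129.61053072504865
block [[ 534.8 -167.7   80. ]
 [ 551.7 -242.5   80. ]
 [ 475.2 -259.    80. ]
 [ 457.7 -179.5   80. ]] [ 504.8 -212.2   80. ]
[217.7 531.6 230.6]
```

```bash
python3 -m pendant '{"claw":[1,1,1,1,1],"travel":[[-0.044,-0.02,-0.004],[-0.088,-0.04,-0.008],[-0.132,-0.06,-0.012],[-0.176,-0.08,-0.016],[-0.22,-0.1,-0.02]],"turn":[0,0,0,0,0]}'
python3 -m pendant '{"claw":[1,1,1,1,1],"travel":[[-0.044,-0.02,-0.004],[-0.088,-0.04,-0.008],[-0.132,-0.06,-0.012],[-0.176,-0.08,-0.016],[-0.217,-0.097,-0.02]],"turn":[0,0,0,0,0]}'
python3 -m pendant '{"claw":[1,1,1,1,1],"travel":[[0,0,0],[0,0,0],[0,0,0],[0,0,0],[0,0,0]],"turn":[0,0,0,0,0]}'
python3 - <<'E'
from h import *
c=cams.calibration('wrist');p,d=cams.camera('wrist');cv2.imwrite('pics/w1.png',p)
np.savez('pics/w1.npz',d=d,pose=c['pose'])
print(robot.state())
E
```

```text
clock: 0.65
tool_pos: [384.4, 354.6, 251.3]
eef_rot: [[-0.925, 0.379, -0.0], [0.379, 0.925, -0.0], [0.0, -0.0, -1.0]]
ft_force: [-0.1, 0.4, 0.5]
finger_gap: 85.3
clock: 1.15
tool_pos: [548.7, 182.1, 271.2]
eef_rot: [[-0.925, 0.38, -0.0], [0.38, 0.925, -0.0], [0.0, -0.0, -1.0]]
ft_force: [0.1, 1.9, 0.2]
finger_gap: 85.3
clock: 1.65
tool_pos: [546.8, 185.2, 271.4]
eef_rot: [[-0.926, 0.377, -0.0], [0.377, 0.926, 0.0], [0.0, 0.0, -1.0]]
ft_force: [0.2, 0.3, -0.2]
finger_gap: 85.4
{'clock': 1.7, 'q': array([1.23992232e+01, 2.16365540e+01, 1.05678509e+01, 7.89303615e+01,
       7.89859226e-03, 3.45753783e+01]), 'qvel': array([-0.24685481,  0.10687112,  0.26770655,  0.02363612, -0.0846276 ,
       -0.0911001 ]), 'tau': array([-7.03542517e-02, -4.64471591e+01,  2.71391612e+01,  1.37987616e-03,
       -2.80105938e-03,  8.96459278e-04]), 'tool_pos': array([546.94791148, 185.10209996, 271.44116012]), 'eef_rot': array([[-9.26027751e-01,  3.77455433e-01, -1.36561891e-05],
       [ 3.77455428e-01,  9.26027743e-01,  1.38146394e-04],
       [ 6.47901169e-05,  1.22772792e-04, -9.99999990e-01]]), 'ft_force': array([-0.0124497 , -0.09547227,  0.00655669]), 'ft_torque': array([0.0764886 , 0.00706441, 0.02639155]), 'finger_gap': 85.56411372869282}
```

View pics/w1.png

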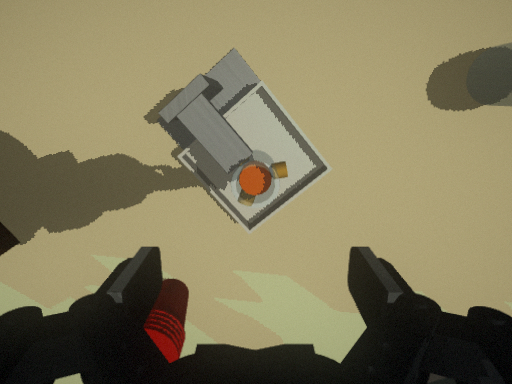

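The wrist view shows the stopper top at about (255,180), with the rim around it and the post at upper left.

```bash
python3 - <<'E'
from h import *
p=cv2.imread('pics/w1.png');z=np.load('pics/w1.npz');c=cams.calibration('wrist');c=dict(c);c['pose']=z['pose']
print(np.round(c['pose'],2).tolist())
o=blobs(p,(5,150,130),(18,255,255),30);print(o)
b=max(o,key=lambda k:k[0][4])
print(onz(c,b[1],126),'depth at',z['d'][int(b[1][1]),int(b[1][0])])
a=cv2.resize(p[140:215,210:310],None,fx=7,fy=7,interpolation=cv2.INTER_CUBIC);cv2.imwrite('pics/c3.png',a)
E
```

```text
[[0.38, 0.89, 0.27, 479.53], [0.93, -0.36, -0.11, 212.61], [-0.0, 0.29, -0.96, 413.76], [0.0, 0.0, 0.0, 1.0]]
[([239, 166, 26, 29, 578], [251.71, 180.07])]
[548.2463714  181.63556585 126.        ] depth at 297.75787
```

View pics/c3.png

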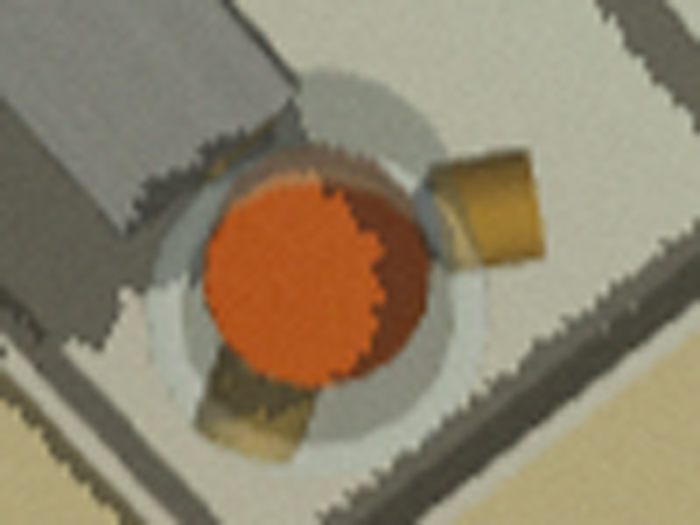

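```bash
python3 - <<'E'
from h import *
z=np.load('pics/w1.npz');c=dict(cams.calibration('wrist'));c['pose']=z['pose']
print(onz(c,(254.7,179.6),126),onz(c,(255,182.9),145))
E
```

```text
[548.88582581 184.39971231 126.        ] [547.17205283 185.37485122 145.        ]
```

```bash
python3 -m pendant '{"claw":[1,1,1,1,1],"travel":[[-0.012,-0.042,0],[-0.025,-0.085,0],[-0.037,-0.128,0],[-0.05,-0.17,0.005],[-0.062,-0.214,0.01]],"turn":[0,0,0,0,0]}'
python3 -m pendant '{"claw":[1,1,1,1,1],"travel":[[-0.012,-0.042,0],[-0.025,-0.085,0],[-0.037,-0.128,0.01],[-0.05,-0.171,0.01],[-0.05,-0.171,0.01]],"turn":[0,0,0,0,0]}'
python3 - <<'E'
from h import *
c=cams.calibration('wrist');p,d=cams.camera('wrist');cv2.imwrite('pics/w2.png',p)
np.savez('pics/w2.npz',d=d,pose=c['pose'])
print(robot.state()['tool_pos'],blobs(p,(105,120,60),(125,255,255),50))
E
```

```text
clock: 2.2
tool_pos: [523.7, -38.3, 261.6]
eef_rot: [[-0.926, 0.378, 0.001], [0.378, 0.926, -0.0], [-0.001, 0.0, -1.0]]
ft_force: [-0.4, -0.8, 0.1]
finger_gap: 85.6
clock: 2.7
tool_pos: [504.7, -218.9, 250.8]
eef_rot: [[-0.923, 0.384, -0.0], [0.384, 0.923, -0.002], [-0.0, -0.002, -1.0]]
ft_force: [-0.4, 0.5, 0.5]
finger_gap: 85.7
[ 504.94484107 -216.35303471  251.00821675] [([232, 145, 55, 51, 1368], [258.82, 165.45])]
```

View pics/w2.png

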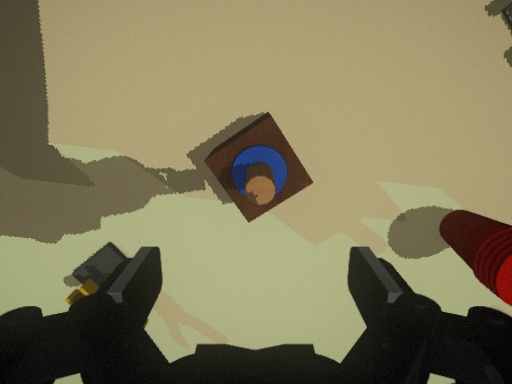

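The wrist view shows the grip top at about (260,190), the collar centred near (259.5,172), and both centred between the fingers.

```bash
python3 - <<'E'
from h import *
z=np.load('pics/w2.npz');c=dict(cams.calibration('wrist'));c['pose']=z['pose']
print(onz(c,(260.3,190),148),onz(c,(259.5,172),88)); R=robot.state();print(R['tool_pos'],R['eef_rot'].round(4).tolist())
E
```

```text
[ 506.19607892 -214.87960806  148.        ] [ 505.5700912  -214.47031058   88.        ]
[ 504.94484107 -216.35303471  251.00821675] [[-0.924, 0.3824, -0.0001], [0.3824, 0.924, 0.0002], [0.0001, 0.0001, -1.0]]
```

```bash
python3 -m pendant '{"claw":[1,1,1,1,1],"travel":[[0,0.001,0.035],[0,0.001,0.075],[0,0.001,0.115],[0,0.001,0.144],[0,0.001,0.144]],"turn":[0,0,0,0,0]}' 60
python3 -m pendant '{"claw":[0,0,0,0,0],"travel":[[0,0,0],[0,0,0],[0,0,0],[0,0,0],[0,0,0]],"turn":[0,0,0,0,0]}' 60
python3 -m pendant '{"claw":[0,0,0,0,0],"travel":[[0,0,0],[0,0,0],[0,0,-0.005],[0,0,-0.01],[0,0,-0.015]],"turn":[0,0,0,0,0]}' 60
```

```text
clock: 3.25
tool_pos: [502.6, -209.9, 103.3]
eef_rot: [[-0.926, 0.377, -0.008], [0.377, 0.926, 0.005], [0.009, 0.002, -1.0]]
ft_force: [-0.7, 0.4, -0.6]
finger_gap: 85.5
clock: 3.75
tool_pos: [506.8, -214.3, 108.9]
eef_rot: [[-0.925, 0.379, 0.003], [0.379, 0.925, -0.001], [-0.003, -0.0, -1.0]]
ft_force: [-0.4, -1.1, 5.6]
finger_gap: 24.6
clock: 4.25
tool_pos: [505.5, -213.5, 122.5]
eef_rot: [[-0.925, 0.379, -0.001], [0.379, 0.925, 0.0], [0.001, 0.0, -1.0]]
ft_force: [0.1, -0.3, -2.2]
finger_gap: 24.9
```

```bash
python3 -m pendant '{"claw":[0,0,0,0,0],"travel":[[0,0,-0.03],[0,0,-0.07],[0,0,-0.11],[0,0,-0.14],[0,0,-0.155]],"turn":[0,0,0,0,0]}'
python3 -m pendant '{"claw":[0,0,0,0,0],"travel":[[0,0,0],[0,0,0],[0,0,0],[0,0,0],[0,0,0]],"turn":[0,0,0,0,0]}'
python3 - <<'E'
from h import *
for n in('wrist','scene','top'):
    c=cams.calibration(n);p,d=cams.camera(n);cv2.imwrite(f'pics/{n}3.png',p);np.savez(f'pics/{n}3.npz',d=d,pose=c['pose'])
print(robot.state()['tool_pos'],robot.state()['finger_gap'])
s=cv2.imread('pics/scene3.png');w=cv2.imread('pics/wrist3.png')
x,y=proj(cams.calibration('scene'),(505,-214,270)).astype(int);print(x,y)
a=cv2.resize(s[max(0,y-60):y+60,x-60:x+60],(360,360));cv2.imwrite('pics/c4.png',np.hstack([a,cv2.resize(w,(440,360))]))
E
```

```text
clock: 4.75
tool_pos: [506.8, -214.2, 281.0]
eef_rot: [[-0.925, 0.379, 0.004], [0.379, 0.925, -0.002], [-0.005, -0.001, -1.0]]
ft_force: [0.8, -0.6, -2.2]
finger_gap: 25.1
clock: 5.25
tool_pos: [505.2, -213.3, 276.2]
eef_rot: [[-0.925, 0.379, -0.002], [0.379, 0.925, 0.001], [0.002, 0.0, -1.0]]
ft_force: [-0.0, 0.0, -1.6]
finger_gap: 24.5
[ 505.56637735 -213.52513003  276.8348298 ] 24.643742398717578
236 106
```

View pics/c4.png

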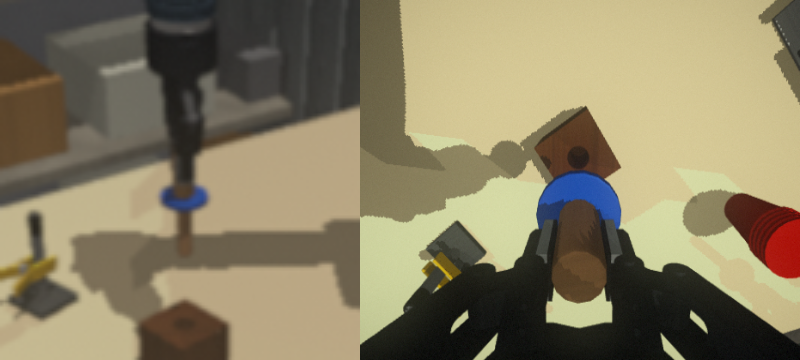

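The rod is held upright: the collar hangs below the fingers, the shank is clear, and the block's hole is empty. Now I'll check the in-hand pose using the collar and tip.

```bash
python3 - <<'E'
from h import *
s=cv2.imread('pics/scene3.png');w=cv2.imread('pics/wrist3.png');t=cv2.imread('pics/top3.png')
for n,i in(('s',s),('w',w),('t',t)): print(n,blobs(i,(105,120,60),(125,255,255),30))
S=cams.calibration('scene');W=dict(cams.calibration('wrist'));W['pose']=np.load('pics/wrist3.npz')['pose']
for z in(180,250,254,258,288):print(z,proj(S,(505.5,-213.5,z)),proj(W,(505.5,-213.5,z)))
a=cv2.resize(s[95:145,210:260],(600,600),interpolation=cv2.INTER_CUBIC);cv2.imwrite('pics/c5.png',a)
E
```

```text
s [([251, 0, 23, 23, 428], [262.85, 10.59]), ([231, 109, 14, 7, 47], [237.74, 112.45])]
w [([206, 182, 98, 63, 3402], [254.34, 209.4])]
t [([340, 219, 20, 18, 157], [348.06, 229.25])]
180 [236.96586738 130.21541999] [254.58790536 193.27540864]
250 [236.76685315 112.26094179] [254.6451898  228.77050846]
254 [236.75520915 111.19813062] [254.64976753 231.60595873]
258 [236.74353552 110.13120501] [254.65454707 234.56625264]
288 [236.65503514 101.99599816] [254.69845137 261.751372  ]
```

View pics/c5.png

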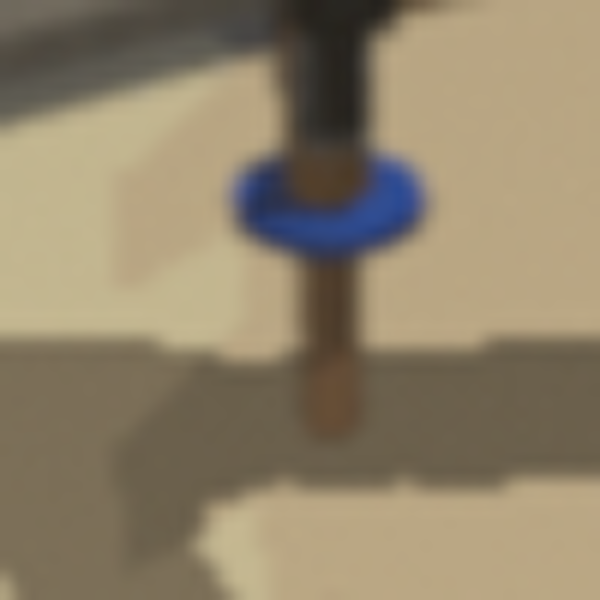

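View pics/wrist3.png

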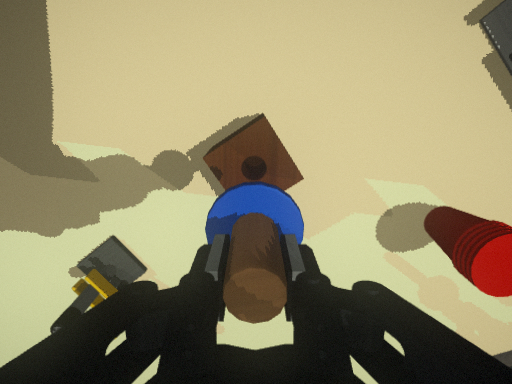

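In-hand check: collar and tip fall within about 1 px of predicted, so the rod is vertical on the TCP axis. Carrying it over to the sleeve.

```bash
python3 -m pendant '{"claw":[0,0,0,0,0],"travel":[[0.008,0.028,0],[0.02,0.067,0],[0.032,0.109,0],[0.044,0.151,0],[0.056,0.193,0]],"turn":[0,0,0,0,0]}'
python3 -m pendant '{"claw":[0,0,0,0,0],"travel":[[0.012,0.042,0],[0.024,0.084,0],[0.036,0.124,0],[0.045,0.155,0],[0.052,0.178,0]],"turn":[0,0,0,0,0]}'
python3 -m pendant '{"claw":[0,0,0,0,0],"travel":[[0.004,0.014,0],[0.004,0.014,0],[0.004,0.014,0],[0.004,0.014,0],[0.004,0.014,0]],"turn":[0,0,0,0,0]}'
python3 - <<'E'
from h import *
for n in('wrist','scene','top'):
    c=cams.calibration(n);p,d=cams.camera(n);cv2.imwrite(f'pics/{n}4.png',p);np.savez(f'pics/{n}4.npz',d=d,pose=c['pose'])
R=robot.state();print(R['tool_pos'],R['finger_gap'],R['ft_force'])
s=cv2.imread('pics/scene4.png');w=cv2.imread('pics/wrist4.png')
S=cams.calibration('scene')
for z in(145,180,258):print(z,proj(S,(548,184.6,z)))
cv2.imwrite('pics/c6.png',np.hstack([cv2.resize(s[160:230,265:335],(360,360),interpolation=cv2.INTER_CUBIC),cv2.resize(w,(440,360))]))
E
```

```text
clock: 5.9
tool_pos: [527.1, -12.2, 277.3]
eef_rot: [[-0.925, 0.38, 0.0], [0.38, 0.925, 0.0], [-0.0, 0.0, -1.0]]
ft_force: [-0.4, -0.4, -2.1]
finger_gap: 24.3
clock: 6.4
tool_pos: [546.3, 173.0, 277.2]
eef_rot: [[-0.926, 0.377, 0.0], [0.377, 0.926, 0.0], [0.0, 0.0, -1.0]]
ft_force: [0.0, 0.3, -1.2]
finger_gap: 24.7
clock: 6.9
tool_pos: [548.1, 183.9, 277.4]
eef_rot: [[-0.925, 0.381, 0.0], [0.381, 0.925, -0.0], [-0.0, -0.0, -1.0]]
ft_force: [0.2, -0.0, -1.8]
finger_gap: 24.6
[548.1447951  184.34043646 277.45480313] 24.629737473924834 [ 0.32383305  0.04921755 -2.02107676]
145 [299.41791953 205.33166787]
180 [300.63931635 195.98563865]
258 [303.54675577 173.63159903]
```

View pics/c6.png

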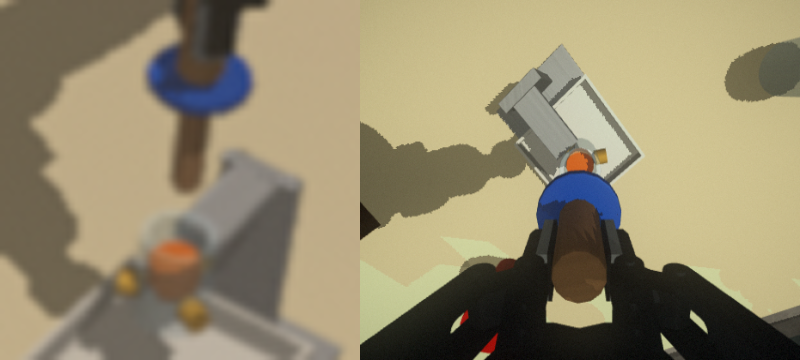

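The tip sits over the rim within about 2 to 3 mm (clearance is 8 mm). Going into the sleeve mouth, just above the stopper.

```bash
python3 -m pendant '{"claw":[0,0,0,0,0],"travel":[[0,0,0.015],[0,0,0.03],[0,0,0.042],[0,0,0.048],[0,0,0.048]],"turn":[0,0,0,0,0]}' 80
python3 -m pendant '{"claw":[0,0,0,0,0],"travel":[[0,0,0],[0,0,0],[0,0,0],[0,0,0.002],[0,0,0.004]],"turn":[0,0,0,0,0]}' 80
python3 - <<'E'
from h import *
s,d=cams.camera('scene');R=robot.state();print(R['tool_pos'],R['finger_gap'],R['ft_force'])
cv2.imwrite('pics/c7.png',cv2.resize(s[160:230,265:335],(490,490),interpolation=cv2.INTER_CUBIC))
E
```

```text
clock: 7.55
tool_pos: [547.4, 184.8, 228.3]
eef_rot: [[-0.925, 0.379, -0.002], [0.379, 0.925, -0.0], [0.002, -0.001, -1.0]]
ft_force: [-0.3, 1.2, -1.7]
finger_gap: 24.3
clock: 8.05
tool_pos: [548.3, 185.2, 225.5]
eef_rot: [[-0.925, 0.379, 0.001], [0.379, 0.925, 0.0], [-0.001, 0.0, -1.0]]
ft_force: [-0.1, -0.1, -1.6]
finger_gap: 24.3
[548.00496063 185.07926041 224.92000468] 24.46732792987239 [ 0.14201964  0.98579631 -2.9603444 ]
```

View pics/c7.png

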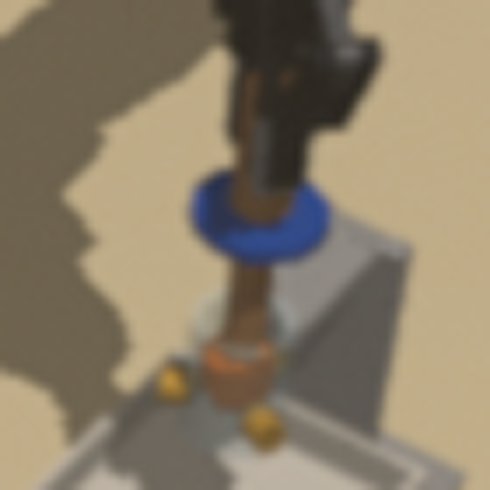

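The shank is in the bore and the stopper is still held. Pushing.

```bash
python3 -m pendant '{"claw":[0,0,0,0,0],"travel":[[0,0,0.006],[0,0,0.012],[0,0,0.018],[0,0,0.024],[0,0,0.03]],"turn":[0,0,0,0,0]}' 80
python3 -m pendant '{"claw":[0,0,0,0,0],"travel":[[0,0,0.005],[0,0,0.01],[0,0,0.015],[0,0,0.018],[0,0,0.018]],"turn":[0,0,0,0,0]}' 80
python3 - <<'E'
from h import *
s,d=cams.camera('scene');R=robot.state();print(R['tool_pos'],R['finger_gap'],R['ft_force'])
cv2.imwrite('pics/c8.png',cv2.resize(s[180:260,260:340],(560,560),interpolation=cv2.INTER_CUBIC))
E
```

```text
clock: 8.6
tool_pos: [548.2, 185.1, 195.2]
eef_rot: [[-0.925, 0.379, 0.001], [0.379, 0.925, 0.0], [-0.001, 0.0, -1.0]]
ft_force: [-0.9, 0.3, -1.8]
finger_gap: 24.8
clock: 9.1
tool_pos: [547.6, 185.0, 176.6]
eef_rot: [[-0.925, 0.379, -0.001], [0.379, 0.925, -0.0], [0.001, -0.001, -1.0]]
ft_force: [-0.6, 0.4, -0.7]
finger_gap: 24.1
[547.85027285 185.04308223 177.02222915] 24.408379290430446 [-0.03096841 -0.81902612 -1.80272119]
```

View pics/c8.png

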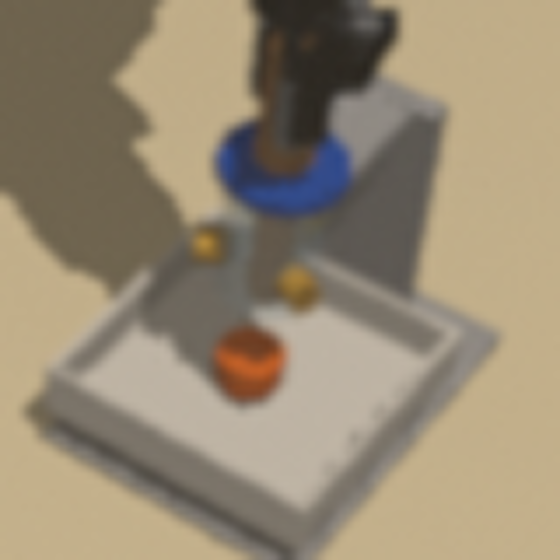

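The stopper is out and lying in the tray. Next is lowering the collar onto the rim, watching force.

```bash
python3 -m pendant '{"claw":[0,0,0,0,0],"travel":[[0,0,0.001],[0,0,0.002],[0,0,0.003],[0,0,0.003],[0,0,0.003]],"turn":[0,0,0,0,0]}' 40
python3 -m pendant '{"claw":[0,0,0,0,0],"travel":[[0,0,0.0005],[0,0,0.001],[0,0,0.001],[0,0,0.001],[0,0,0.001]],"turn":[0,0,0,0,0]}' 40
```

```text
clock: 9.65
tool_pos: [548.0, 185.1, 174.3]
eef_rot: [[-0.925, 0.379, 0.0], [0.379, 0.925, 0.0], [-0.0, 0.0, -1.0]]
ft_force: [-0.4, 0.3, -1.5]
finger_gap: 24.1
clock: 10.15
tool_pos: [548.2, 185.1, 174.0]
eef_rot: [[-0.925, 0.379, 0.001], [0.379, 0.925, 0.0], [-0.001, 0.0, -1.0]]
ft_force: [-2.4, -0.0, 5.0]
finger_gap: 24.0
```

```bash
python3 -m pendant '{"claw":[0,0,0,0,0],"travel":[[0,0,0.0005],[0,0,0.001],[0,0,0.001],[0,0,0.001],[0,0,0.001]],"turn":[0,0,0,0,0]}' 40
python3 - <<'E'
from h import *
s,d=cams.camera('scene');R=robot.state();print(R['tool_pos'],R['finger_gap'],R['ft_force'])
cv2.imwrite('pics/c9.png',cv2.resize(s[180:260,260:340],(560,560),interpolation=cv2.INTER_CUBIC))
E
```

```text
clock: 10.65
tool_pos: [548.2, 185.1, 174.0]
eef_rot: [[-0.925, 0.379, 0.002], [0.379, 0.925, 0.0], [-0.001, 0.001, -1.0]]
ft_force: [-4.8, -1.2, 11.2]
finger_gap: 24.1
[548.19849732 185.08865972 173.96394069] 24.27874469875829 [-5.22038988 -1.44667814 10.0988912 ]
```

View pics/c9.png

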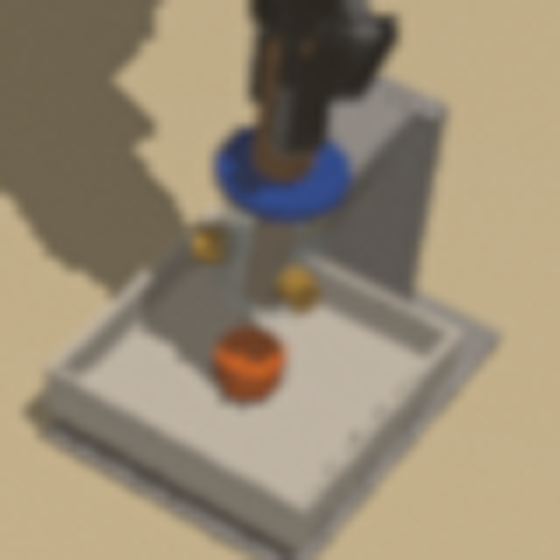

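The collar is seated: contact is about 11 N and the TCP stopped going down. Relieving the load, then releasing.

```bash
python3 -m pendant '{"claw":[0,0,0,0,0],"travel":[[0,0,-0.001],[0,0,-0.0015],[0,0,-0.0015],[0,0,-0.0015],[0,0,-0.0015]],"turn":[0,0,0,0,0]}' 20
python3 -m pendant '{"claw":[0.1,0.3,0.6,1,1],"travel":[[0,0,0],[0,0,0],[0,0,0],[0,0,0],[0,0,0]],"turn":[0,0,0,0,0]}'
python3 -m pendant '{"claw":[1,1,1,1,1],"travel":[[0,0,0],[0,0,0],[0,0,-0.005],[0,0,-0.015],[0,0,-0.03]],"turn":[0,0,0,0,0]}'
python3 -m pendant '{"claw":[1,1,1,1,1],"travel":[[0,0,-0.02],[0,0,-0.04],[0,0,-0.06],[0,0,-0.08],[0,0,-0.08]],"turn":[0,0,0,0,0]}'
python3 -m pendant '{"claw":[1,1,1,1,1],"travel":[[0,0,0],[0,0,0],[0,0,0],[0,0,0],[0,0,0]],"turn":[0,0,0,0,0]}'
python3 - <<'E'
from h import *
W=dict(cams.calibration('wrist'));w,_=cams.camera('wrist');s,d=cams.camera('scene');t,_=cams.camera('top')
cv2.imwrite('pics/w10.png',w);cv2.imwrite('pics/s10.png',s);np.save('pics/w10.npy',W['pose'])
R=robot.state();print(R['tool_pos'],R['finger_gap'],R['ft_force'])
cv2.imwrite('pics/c10.png',np.hstack([cv2.resize(s[180:260,260:340],(360,360),interpolation=cv2.INTER_CUBIC),cv2.resize(w,(440,360))]))
S=cams.calibration('scene')
for z in(153,213):print(z,proj(S,(548,184.6,z)),proj(W,(548,184.6,z)))
print(blobs(s,(105,120,60),(125,255,255),30),blobs(w,(105,120,60),(125,255,255),30),blobs(t,(0,0,0),(1,1,1),99999))
E
```

```text
clock: 11.2
tool_pos: [548.2, 185.1, 174.0]
eef_rot: [[-0.925, 0.379, 0.0], [0.379, 0.925, 0.0], [-0.0, 0.0, -1.0]]
ft_force: [-2.0, -0.6, 5.8]
finger_gap: 24.5
clock: 11.7
tool_pos: [548.0, 185.1, 173.3]
eef_rot: [[-0.925, 0.379, -0.001], [0.379, 0.925, -0.0], [0.0, -0.0, -1.0]]
ft_force: [0.2, -0.1, -0.3]
finger_gap: 68.1
clock: 12.2
tool_pos: [547.6, 185.0, 204.2]
eef_rot: [[-0.925, 0.379, -0.001], [0.379, 0.925, -0.0], [0.001, -0.001, -1.0]]
ft_force: [-0.3, 0.0, 0.2]
finger_gap: 85.4
clock: 12.7
tool_pos: [549.8, 185.5, 287.8]
eef_rot: [[-0.925, 0.379, 0.007], [0.379, 0.925, 0.002], [-0.006, 0.004, -1.0]]
ft_force: [-0.0, 0.6, 0.7]
finger_gap: 85.4
clock: 13.2
tool_pos: [547.7, 185.0, 283.2]
eef_rot: [[-0.925, 0.379, -0.001], [0.379, 0.925, -0.0], [0.001, -0.001, -1.0]]
ft_force: [0.5, 0.4, -0.1]
finger_gap: 85.3
[547.97394135 185.053814   283.61614926] 85.45391204969302 [-0.08539245  0.97995003 -0.61567126]
153 [299.6927955  203.23062759] [254.44024928 181.98276635]
213 [301.83702007 186.79529956] [254.36280322 203.89590447]
[([250, 0, 25, 23, 517], [261.64, 10.18]), ([292, 200, 18, 11, 96], [300.47, 205.95])] [([225, 151, 61, 54, 1516], [257.21, 171.45])] []
```

View pics/c10.png

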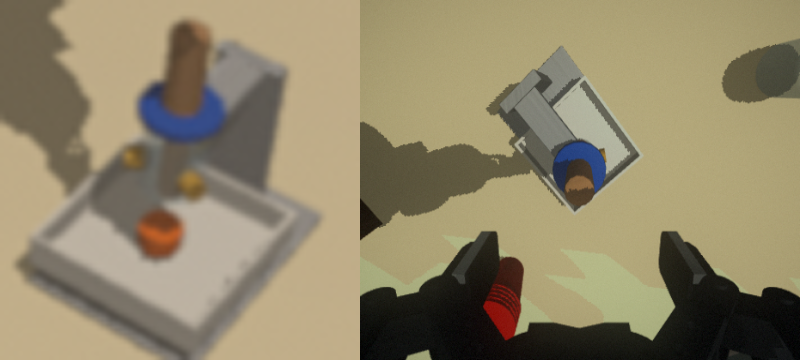

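```bash
python3 - <<'E'
from h import *
S=cams.calibration('scene');T=cams.calibration('top');W=dict(cams.calibration('wrist'));W['pose']=np.load('pics/w10.npy')
s=cv2.imread('pics/s10.png')
o=[b for b in blobs(s,(3,150,100),(16,255,255),15)];print(o)
v=onz(S,(295.2,231.2),36)-np.array([548,184.6,0]);a=np.radians(16.8);print('stopper rel',v[0]*np.cos(a)+v[1]*np.sin(a),-v[0]*np.sin(a)+v[1]*np.cos(a))
print('grip top',tri((S,W),((303.3,186.8),(256,202.7))),'collar top',tri((S,W),((300,204),(256,180.5))))
a=cv2.imread('pics/scene0.png')[275:330,345:395].astype(int);print('jar diff',np.abs(a-s[275:330,345:395]).mean())
print(robot.job_done())
E
```

```text
[([210, 187, 23, 24, 458], [221.55, 198.01]), ([218, 212, 10, 14, 115], [222.66, 217.87]), ([291, 227, 9, 10, 64], [295.0, 231.64])]
stopper rel -1.570616716489974 -3.652416825514606
grip top [546.43220887 187.145869   214.6630932 ] collar top [547.7931902  186.13765998 151.07302296]
jar diff 5.915151515151515
the job is handed in; nothing more can be done
None
```

```bash
python3 - <<'E'
import cv2,numpy as np
a=cv2.imread('pics/scene0.png');b=cv2.imread('pics/s10.png')
f=lambda i:cv2.cvtColor(i[275:330,345:395],cv2.COLOR_BGR2GRAY).astype(np.float32)
print(cv2.phaseCorrelate(f(a),f(b)), np.abs(a[100:270,330:350].astype(int)-b[100:270,330:350]).mean())
E
```

```text
((-0.0405253473323377, -0.006532161864061692), 0.959436632792155) 9.05156862745098
```

I took the rod out of its block, put its shank into the sleeve above the stuck stopper, and pushed the stopper out into the tray. I then seated the collar on the rim, let go and raised the gripper clear. The job was handed in at about 13.4 s of the 40 s allowed, and no verdict is reported.

Last checks, taken before handing in unless noted:
- **Stopper:** it lies in the tray about 4 mm from the sleeve's axis; the limit is 63 mm each way.
- **Rod:** the collar top measured z ≈ 151 mm (153 expected when seated) and the grip top z ≈ 215 mm (213 expected). The grip is within about 3 mm of the axis and tilted about 2°.
- **Contact:** seating the collar gave a contact force of about 11 N. The gripper is open about 110 mm above its release height, with wrist force back to zero.
- **Jar:** a plain image difference of the jar's region came out at 5.9 grey levels. I resolved that only after handing in: the jar's image had moved 0.04 px, so it has not moved. A strip of picture elsewhere differed by 9.1 grey levels, so I put the 5.9 down to noise and lighting.

The two cameras disagreed by 1 to 2 mm on positions, well inside the 8 mm clearance. The grip read 24 to 25 mm on the 26 mm rod.

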